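Unlock the tool case with the square key

ROBOT

A 7-joint arm with a two-finger parallel gripper is mounted at the origin on the work surface. World frame = base frame: x ahead of the robot, y to its left, z up, the work surface at z = 0. Lengths are in m, angles in degrees, forces in N, time in s.
With the tool pointing down it reaches from about 0.425 to 0.875 m from the base axis. Payload 4.7 kg.
Tool frame: the origin (TCP) lies midway between the tips of the shut fingers; the grasp point (between the pads) lies 19 mm behind it; z points along the fingers, y is the direction in which the jaws open and shut (so a half turn about z gives the same grasp; the last joint's range is limited). The gripper opens to 87 mm and grips with 3 to 60 N. Pads are 19 mm wide; open, the fingers measure 117 mm over their backs; the gripper's body (75 mm by 190 mm) begins 51 mm behind the grasp point.
Start: joints at [-74.479, 18.392, -4.016, 83.108, 1.295, 78.541, -3.26], TCP at [0.165, 0.629, 0.223] pointing down, gripper open.
Joint ranges: [-163.93, 163.93], [-17.29, 119.83], [-79.2, 71.16], [3.27, 140.29], [-89.18, 269.18], [5.43, 117.66], [-154.24, 154.24]. Speed limits (degrees/s): [147.25, 147.25, 180, 180, 180, 180, 180].

INTERFACE

Orientations are given as [roll, pitch, yaw] about the fixed x, y, z axes, in that order (R = Rz(yaw) Ry(pitch) Rx(roll)).
In Python, from cell import env gives the robot as it stands.
- The arm moves only by the tool apply_moves, never from a script. Its argument "targets" is a list of rows, each a list of 2 entries, a list of its own where there are three numbers: the shift along the world's x, y, z in mm, then the turn, a rotation vector about the world's x, y, z in rad. A call has 1 to 8 rows; each row is the pose to reach, as a shift and turn from the pose commanded when the call began; what a row does not reach only later rows make up. A row lasts 1/10 s, in which the tool goes at most 50 mm and 8.59 degrees, less where a joint would pass 70% of its speed; a pose out of reach is approached as far as the arm can. A call with a gripper value outside its range is refused whole. "hand" is the finger opening in mm, from 0 to 87, set as the call begins (left out, the last holds). The fingers move at their own pace and stop on an object; "squeeze" is the grip in N (left out, the last holds). Time passes only in rows, so rows that repeat a pose let the fingers close. It gives the time, the measured TCP pose, the force and the opening at its end, in the units of the state.
- env.get_obs(): the state, without advancing time (a new reading comes with each control period).
- env.read_camera(name): name is "side" or "top"; returns a dict with "image" (400x640x3 uint8, red, green, blue), "camera_matrix" (3x3 intrinsics, pixels), "camera_from_world" (4x4, takes a point from world to camera coordinates). Camera axes: x right, y down, z forward; pixel columns grow to the right and rows downward; lengths in m; the calibration is good to about 2 mm. A picture is of the moment at which its call begins. There is no depth.
- env.sign_off(): hands the job in, once; it reports no verdict.
Trained networks look in a picture, given as the dict that the camera call returned (one of the last four; its "shot" number tells which), for a name from the list of things; names that differ only in an ending like _2 or _b are one class to them, and where a whole thing is asked for, a point or a joint stands for the part that bears it (a point fixed in the world has none). Each returns a list of dicts, best first, with "conf" (0 to 1); they miss things now and then, are a little off and sometimes report something else, mostly with a low value. They report only what shows in the picture. A call takes as long as a camera call. They do not tell look-alikes from the thing itself.
- env.regions_of(picture, target): "region" (400x640 bool, what is visible of it) and "rect" ([left, top, right, bottom] in pixels, round what is visible of it).
The state is a dict: "time_s": time; "qpos": joint angles; "joint_velocities": joint speeds; "effort": joint torques, N m; "tool_pos": TCP position; "tool_rot": TCP orientation; "force": force on the tool from outside, world axes, zero at the start; "wrist_torque": the same for the moment, N m; "grip_width": finger opening in m.
Only numpy, scipy, OpenCV 4.12 (cv2) and the standard library are available. Lean on these libraries where they do the work, as an engineer would, in place of code of your own. Each camera call takes 0.05 s, during which the arm holds its last target. There are 200 camera calls.

TASK

Unlock the blue tool case for the next group: take the green-headed square key out of the wooden key block, push it fully home into the recessed brass socket in the case's lid (feel for the angle, the socket may sit askew), then turn it clockwise, seen from above, until the lock comes right up against its stop. Be gentle, never force the key in the lock, leave the key standing in the socket, and do not disturb the other key, the jar or the glue stick.

Things in the scene. Friction and masses are not known exactly. Their poses are not given: they have to be found in the camera images.
- key_head (a point): Centre of the green head of the square key: a flat paddle 46 mm (its x) by 12 mm (y) by 34 mm tall (z, up); pinch it across its 12 mm. Below it a steel shank, 12 mm square, sides parallel to x and y, runs 42 mm down from the head's underside; its last 2 mm narrow to 9.5 mm. About 60 g. It stands loosely upright in one of the key block's two holes (which one varies), sunk 28 mm.
- key_tip (a point): Centre of the foot of the square key's shank, 59 mm below key_head along the key's -z; same axes.
- lock_mouth (a point): Centre of the mouth of the lock's square socket, on its turning axis; axes as the case's, z up, not turning with it. It lies 8 mm below the lid's top, in a round well 34 mm across filled by the brass hub. The socket is 13 mm square, 18 mm deep, with a 1 mm chamfer; fully home, the key's foot is 18 mm below this point and its head's underside 16 mm above the lid. The key fits any of four ways.
- lock_top (a point): Point on the lock's axis level with the lid's top (75 mm above the table); axes as the case's. When locked, the hub's square stands at an unreported angle, up to 0.5 rad anticlockwise or 0.45 rad clockwise of the case's x and y axes: feel for it (lift, turn a little, try again) or see it. It turns stiffly (0.07 N m), stays where left, and has a hard stop: ease off once 0.2 N m is felt there.
- hub (a joint): How far the lock's brass hub is turned clockwise (seen from above), in rad: 0 to 0.15 at the start (locked), 1.1 at its hard stop (unlocked). It counts from the hub's own locked position, which is not lined up with the case, so it does not tell which way the square faces. Key and socket have a play of nearly 0.1 rad either way, so the key turns a little more than the hub.
- case: Blue tool case, fixed on the table, 200 mm (x) by 260 mm (y) by 75 mm high; origin at the centre of its underside, z up. The lock is 30 mm from the centre towards -y. A small stone lies on the lid's far +y part.
- rack: Wooden key block, fixed on the table, 60 mm (x) by 160 mm (y) by 42 mm high; origin at the centre of its underside. Two square holes, 14.4 mm wide, 28 mm deep, 45 mm to either side of the centre along its y, hold the two keys, whose heads lie along the block's x.
- pin_head (a point): Centre of the orange head of the other key (same head, round shank), standing in the block's other hole: leave it there.
- glue_mid (a point): Middle of a standing black and white glue stick, 29 mm across, 88 mm tall: leave it.
- jar_mid (a point): Middle of a standing glass jar of stones with a green lid, 82 mm across, 131 mm tall: leave it.
- key: The whole square key; origin and axes as key_tip.
Things that resemble listed ones, but are neither listed nor needed, are in the scene too. Of the things that look like the key, the smallest one is meant.

How it is judged:
By the outcome, as a careful person would: the job done as asked, in the order asked, and still so for the second after the job is handed in, with the robot touching nothing.
It also fails if it takes over 72 s, if anything falls off the work surface, if the arm or the gripper's body presses on something with over 40 N, if the wrist force passes 120 N, or if a joint passes its speed limit or range.

## Working session

There is one attempt and no reset: what is moved stays moved. The work goes in short steps, Python scripts to look and compute and a tool call to move; the robot and the scene stay as the last step left them, time stands still between calls to the robot, and variables do not carry over. Pictures are saved under pics/ and viewed, about 8 in all and at most 12, crops included, and the job is handed in when it is done.

Besides the shell and the picture viewer there is one more tool, called after "Request:" as name([rows], argument=value, ...), one row to a line, values as JSON. apply_moves: Moves the arm, as the interface text tells. Its arguments: {"type":"object","properties":{"targets":{"type":"array","items":{"type":"array"}},"hand":{"type":"number"},"squeeze":{"type":"number"}},"required":["targets"]}

```bash
mkdir -p pics; ls; python3 - <<'E'
from cell import env
import cv2,numpy as np,pickle
o=env.get_obs(); print({k:np.round(v,3).tolist() for k,v in o.items()})
P={}
for c in("side","top"):
    p=env.read_camera(c); P[c]=p
    cv2.imwrite(f"pics/{c}0.png",p["image"][:,:,::-1])
    print(c,p["camera_matrix"].round(1).tolist(),p["camera_from_world"].round(3).tolist())
    for t in("key_head","pin_head","lock_mouth","hub","case","rack","key","glue_mid","jar_mid"):
        try: print(t,[(round(r["conf"],2),[int(v) for v in r["rect"]],int(r["region"].sum())) for r in env.regions_of(p,t)])
        except Exception as e: print(t,e)
pickle.dump(P,open("p0.pkl","wb"))
E
```

```text
pics
{'time_s': 0.0, 'qpos': [-74.481, 18.44, -4.017, 83.178, 1.296, 78.542, -3.261], 'joint_velocities': [0.047, 0.061, -0.026, 0.044, -0.054, -0.019, -0.045], 'effort': [-0.0, -49.128, -0.404, -31.253, -0.064, 0.044, 0.0], 'tool_pos': [0.165, 0.628, 0.221], 'tool_rot': [-179.885, 0.007, 165.292], 'force': [1.176, 0.058, -1.011], 'wrist_torque': [0.042, 0.012, -0.026], 'grip_width': 0.087}
side [[394.8, 0.0, 322.6], [0.0, 394.8, 198.9], [0.0, 0.0, 1.0]] [[-0.756, -0.655, -0.005, 0.354], [-0.35, 0.41, -0.842, 0.279], [0.554, -0.635, -0.539, 0.507], [0.0, 0.0, 0.0, 1.0]]
key_head [(0.93, [349, 184, 367, 236], 649), (0.85, [330, 162, 349, 187], 298), (0.71, [388, 167, 421, 210], 781), (0.56, [163, 195, 352, 344], 16354)]
pin_head [(0.48, [359, 153, 377, 175], 247)]
lock_mouth [(0.81, [159, 193, 351, 345], 16397), (0.59, [257, 125, 295, 187], 1764)]
hub [(0.39, [267, 237, 279, 241], 81)]
case [(0.89, [163, 193, 351, 347], 16211), (0.41, [332, 162, 350, 185], 263)]
rack [(0.74, [318, 167, 387, 208], 1390)]
key [(0.95, [388, 168, 422, 213], 909), (0.85, [351, 182, 366, 234], 647), (0.74, [330, 161, 348, 183], 277)]
glue_mid [(0.63, [393, 206, 414, 253], 637)]
jar_mid [(0.67, [258, 128, 293, 188], 1834)]
top [[392.2, 0.0, 324.1], [0.0, 392.2, 202.8], [0.0, 0.0, 1.0]] [[0.023, -0.999, 0.035, -0.098], [-0.994, -0.026, -0.104, 0.582], [0.105, -0.033, -0.994, 0.73], [0.0, 0.0, 0.0, 1.0]]
key_head [(0.78, [314, 253, 357, 274], 446), (0.73, [392, 266, 425, 296], 534), (0.66, [373, 187, 386, 219], 260)]
pin_head [(0.7, [420, 204, 436, 232], 296)]
lock_mouth [(0.75, [138, 167, 299, 294], 16301)]
hub [(0.46, [225, 224, 242, 243], 213)]
case [(0.76, [138, 167, 300, 294], 16133)]
rack [(0.77, [355, 185, 447, 234], 2269)]
key [(0.78, [375, 191, 386, 217], 237), (0.72, [314, 254, 359, 275], 455), (0.67, [396, 267, 426, 296], 561)]
glue_mid [(0.66, [340, 307, 357, 329], 329)]
jar_mid [(0.74, [347, 74, 395, 135], 2401)]
```

```bash
python3 - <<'E'
import cv2,numpy as np
s=cv2.imread("pics/side0.png");t=cv2.imread("pics/top0.png")
a=cv2.resize(s[110:270,140:460],(800,400),interpolation=cv2.INTER_CUBIC)
cv2.imwrite("pics/a.png",np.vstack([cv2.resize(s,(400,250)),cv2.resize(t,(400,250))]).reshape(500,400,3))
cv2.imwrite("pics/b.png",a)
E
```

```text
(no output)
```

View pics/top0.png

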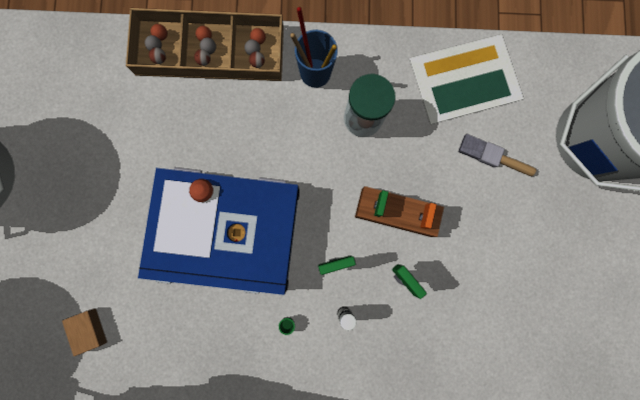

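View pics/b.png

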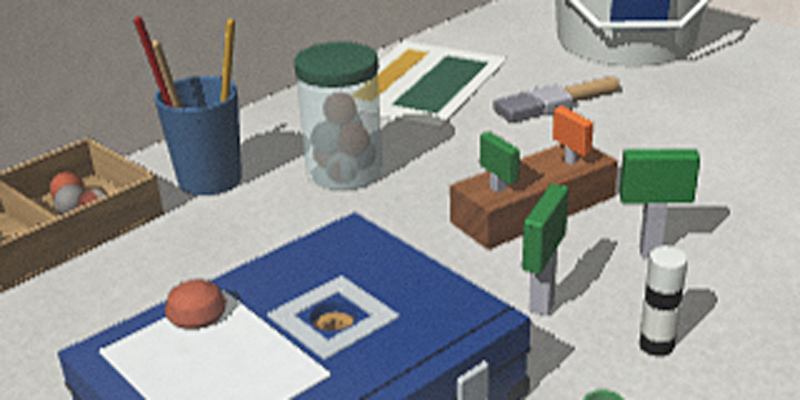

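Candidates for the green key, in the top picture: the one in the block at (381,204), and two larger look-alikes standing on the table at (337,265) and (409,281). The block one is the smallest and the only one in the block, so I choose it. The orange key is at (430,215) and the brass hub at (236,232).

```bash
cat > fit.py <<'E'
import cv2,numpy as np
from scipy.optimize import minimize
def proj(p,X):
    X=np.atleast_2d(X);T=p["camera_from_world"];c=X@T[:3,:3].T+T[:3,3]
    u=c@p["camera_matrix"].T;return u[:,:2]/u[:,2:]
def onplane(p,uv,z):
    T=p["camera_from_world"];R=T[:3,:3];o=-R.T@T[:3,3]
    d=R.T@np.linalg.solve(p["camera_matrix"],[*uv,1]);return o+d*(z-o[2])/d[2]
def box(x,y,yaw,dim,z0):
    c,s=np.cos(yaw),np.sin(yaw)
    return np.array([[x+c*a*dim[0]/2-s*b*dim[1]/2,y+s*a*dim[0]/2+c*b*dim[1]/2,z0+k*dim[2]] for a in(-1,1) for b in(-1,1) for k in(0,1)])
def sil(p,V,k=4):
    m=np.zeros((400*k,640*k),np.uint8);h=cv2.convexHull(((proj(p,V)+.5)*k).astype(np.float32))
    cv2.fillConvexPoly(m,np.round(h*16).astype(np.int32),255,shift=4)
    return cv2.resize(m,(640,400),interpolation=cv2.INTER_AREA)/255.
def fit(pics,regs,dim,z0,x0):
    def cost(v):
        e=0
        for p,r in zip(pics,regs):
            m=sil(p,box(v[0]/1e3,v[1]/1e3,v[2]/100,dim,z0));e+=1-np.minimum(m,r).sum()/np.maximum(m,r).sum()
        return e
    x0=np.array(x0,float);best=None
    for dy in (0,15,-15):
        r=minimize(cost,x0+[0,0,dy],method="Nelder-Mead",options=dict(initial_simplex=(x0+[0,0,dy])+np.array([[0,0,0],[8,0,0],[0,8,0],[0,0,12]]),xatol=.1,fatol=1e-4))
        if best is None or r.fun<best.fun:best=r
    return best.x.round(1),round(best.fun,3)
E
python3 - <<'E'
from fit import *;from cell import env
P={c:env.read_camera(c) for c in("side","top")}
R={}
def reg(c,t,uv):
    for r in env.regions_of(P[c],t):
        a=r["rect"]
        if a[0]<=uv[0]<=a[2] and a[1]<=uv[1]<=a[3]: return r["region"].astype(float)
    print("none",c,t)
T=P["top"];pics=[P["side"],T]
r=[reg("side","rack",(350,190)),reg("top","rack",(400,210))]
x0=onplane(T,(400,211),.042)*1e3;print("rack0",x0)
for sub in((0,1),(1,)): print("rack",fit([pics[i] for i in sub],[r[i] for i in sub],(.06,.16,.042),0,[x0[0],x0[1],-17]))
x0=onplane(T,(218,230),.07)*1e3;print("case0",x0)
r=[reg("side","case",(250,300)),reg("top","case",(200,270))]
for sub in((0,1),(1,),(0,)): print("case",fit([pics[i] for i in sub],[r[i] for i in sub],(.2,.26,.075),0,[x0[0],x0[1],-10]))
# green heads by colour
for c,b in(("side",(328,158,352,190)),("top",(370,184,390,222))):
    h=cv2.cvtColor(P[c]["image"],cv2.COLOR_RGB2HSV);m=((h[...,0]>45)&(h[...,0]<80)&(h[...,1]>110)&(h[...,2]>40)).astype(float)
    k=np.zeros_like(m);k[b[1]:b[3],b[0]:b[2]]=1;R[c]=m*k;print(c,R[c].sum())
x0=onplane(T,(381,204),.075)*1e3;print("key0",x0)
for z in(.053,.056,.06): print("key",z,fit(pics,[R["side"],R["top"]],(.046,.012,.034),z,[x0[0],x0[1],-17]))
# hub by colour
for c,b in(("side",(255,225,290,250)),("top",(220,218,250,248))):
    h=cv2.cvtColor(P[c]["image"],cv2.COLOR_RGB2HSV)[b[1]:b[3],b[0]:b[2]]
    m=(h[...,0]>8)&(h[...,0]<30)&(h[...,1]>90)&(h[...,2]>70);y,x=np.nonzero(m)
    uv=((x.min()+x.max())/2+b[0],(y.min()+y.max())/2+b[1]);print(c,"hub",uv,m.sum(),onplane(P[c],uv,.067).round(4))
s,t=P["side"]["image"],T["image"]
f=lambda i,a,k:cv2.resize(i[a[1]:a[3],a[0]:a[2]],None,fx=k,fy=k,interpolation=cv2.INTER_CUBIC)
A=f(s,(253,223,293,253),10);B=f(t,(216,217,256,247),10);C=f(t,(360,180,440,240),5);D=f(s,(315,150,395,210),5)
cv2.imwrite("pics/c.png",np.vstack([np.hstack([A,B]),np.hstack([C,D])])[:,:,::-1])
E
```

```text
rack0 [ 571.10526203 -230.21689254   42.        ]
rack (array([ 572. , -231.3,  -22.1]), np.float64(0.471))
rack (array([ 571.9, -231.6,  -22.7]), np.float64(0.198))
case0 [525.52258341 108.77914613  70.        ]
case (array([525.7, 105.4,  -9. ]), np.float64(0.091))
case (array([525.8, 105.9,  -9.3]), np.float64(0.048))
case (array([525.2, 104.7,  -9.1]), np.float64(0.042))
side 175.0
top 208.0
key0 [ 580.19763161 -187.39196923   75.        ]
key 0.053 (array([ 582.4, -188.2,  -27.6]), np.float64(0.51))
key 0.056 (array([ 581.4, -187.2,  -30. ]), np.float64(0.517))
key 0.06 (array([ 580.5, -186. ,  -29.9]), np.float64(0.572))
side hub (np.float64(272.5), np.float64(238.0)) 73 [0.5233 0.075  0.067 ]
top hub (np.float64(236.5), np.float64(232.0)) 205 [0.5228 0.0759 0.067 ]
```

View pics/c.png

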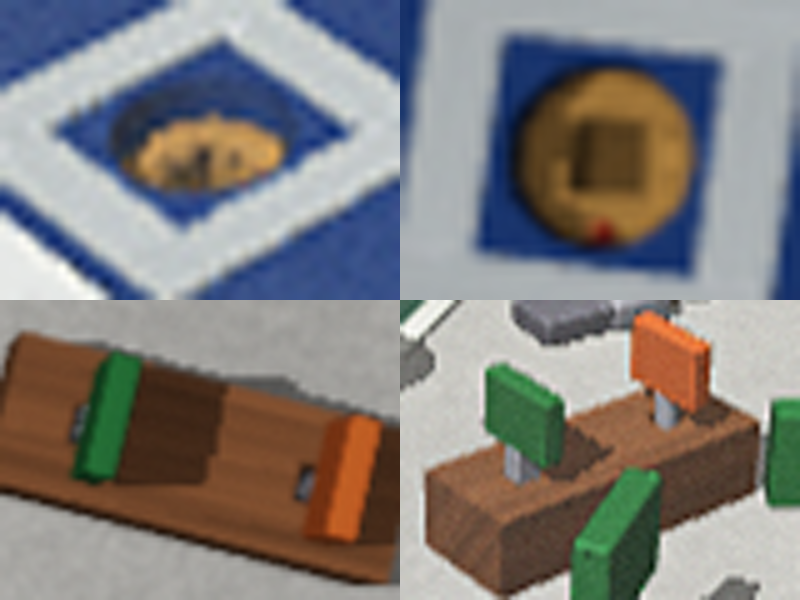

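The crop confirms the choice: the green key stands in the block's +y hole, tilted only slightly. The hub's square looks nearly aligned with the case. I'll move to above the key.

Request:
apply_moves([
  [[320,-230,20],[0,0,0]],
  [[320,-230,20],[0,0,0]],
  [[320,-230,20],[0,0,0]],
  [[320,-230,20],[0,0,0]],
  [[320,-230,20],[0,0,0]],
  [[320,-230,20],[0,0,0]],
  [[320,-230,20],[0,0,0]],
  [[320,-230,20],[0,0,0]],
], hand=45, squeeze=15)

```text
time_s: 2.1
tool_pos: [0.4873, 0.3966, 0.243]
tool_rot: [180.0, 0.1, 165.2]
force: [0.4, 0.3, -0.6]
grip_width: 0.0459
```

```bash
cat > st.py <<'E'
from cell import env;import numpy as np
o=env.get_obs();print({k:np.round(np.array(o[k])*(1000 if k in("tool_pos","grip_width") else 1),3).tolist() for k in("time_s","qpos","tool_pos","tool_rot","force","wrist_torque","grip_width")})
E
python3 st.py
```

```text
{'time_s': 2.1, 'qpos': [-48.716, 15.082, 8.757, 85.182, -2.274, 79.862, 35.35], 'tool_pos': [487.287, 396.574, 243.045], 'tool_rot': [179.978, 0.055, 165.207], 'force': [0.382, 0.328, -0.56], 'wrist_torque': [0.007, -0.029, -0.03], 'grip_width': 45.901}
```

Request:
apply_moves([
  [[97,-400,0],[0,0,0]],
  [[97,-400,0],[0,0,0]],
  [[97,-400,0],[0,0,0]],
  [[97,-400,0],[0,0,0]],
  [[97,-400,0],[0,0,0]],
  [[97,-400,0],[0,0,0]],
  [[97,-400,0],[0,0,0]],
  [[97,-400,0],[0,0,0]],
])

```text
time_s: 2.9
tool_pos: [0.5796, 0.0081, 0.243]
tool_rot: [180.0, 0.1, 165.3]
force: [0.4, -0.0, 0.5]
grip_width: 0.0449
```

Request:
apply_moves([
  [[0,-187,0],[0,0,0]],
  [[0,-187,0],[0,0,0]],
  [[0,-187,0],[0,0,0]],
  [[0,-187,-30],[0,0,0]],
  [[0,-187,-80],[0,0,0]],
  [[0,-187,-100],[0,0,0]],
  [[0,-187,-100],[0,0,0]],
  [[0,-187,-100],[0,0,0]],
])

```text
time_s: 3.7
tool_pos: [0.5798, -0.1769, 0.1433]
tool_rot: [-180.0, 0.0, 165.3]
force: [0.6, -0.1, -0.4]
grip_width: 0.0453
```

```bash
python3 st.py; python3 - <<'E'
from fit import *;from cell import env
P={c:env.read_camera(c) for c in("side","top")}
f=lambda i,a,k:cv2.resize(i[a[1]:a[3],a[0]:a[2]],None,fx=k,fy=k,interpolation=cv2.INTER_CUBIC)
cv2.imwrite("pics/d.png",np.hstack([f(P["side"]["image"],(290,90,410,230),3.3),f(P["top"]["image"],(320,140,460,280),3)[:462,:][:420]] if 0 else [f(P["side"]["image"],(300,90,420,230),3.3),f(P["top"]["image"],(325,140,445,280),3.3)])[:,:,::-1])
E
```

```text
{'time_s': 3.7, 'qpos': [-10.762, 17.208, 30.266, 96.528, -9.207, 68.715, 97.054], 'tool_pos': [579.84, -176.935, 143.281], 'tool_rot': [-179.997, 0.034, 165.316], 'force': [0.644, -0.113, -0.427], 'wrist_torque': [-0.055, -0.025, -0.0], 'grip_width': 45.257}
```

View pics/d.png

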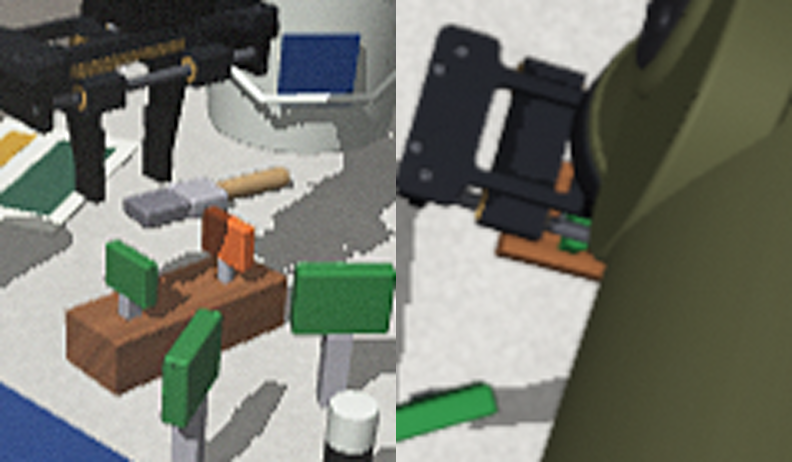

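Request:
apply_moves([
  [[2,-11,0],[0,0,0]],
  [[2,-11,-30],[0,0,0]],
  [[2,-11,-60],[0,0,0]],
  [[2,-11,-89],[0,0,0]],
  [[2,-11,-89],[0,0,0]],
  [[2,-11,-89],[0,0,0]],
])

```text
time_s: 4.4
tool_pos: [0.582, -0.1888, 0.0547]
tool_rot: [-180.0, 0.1, 165.3]
force: [-0.1, 0.2, 0.1]
grip_width: 0.0453
```

```bash
python3 st.py; python3 - <<'E'
from fit import *;from cell import env
P={c:env.read_camera(c) for c in("side",)}
f=lambda i,a,k:cv2.resize(i[a[1]:a[3],a[0]:a[2]],None,fx=k,fy=k,interpolation=cv2.INTER_CUBIC)
o=env.get_obs();print(proj(P["side"],o["tool_pos"]),proj(P["side"],[.582,-.188,.073]))
cv2.imwrite("pics/e.png",f(P["side"]["image"],(290,100,410,220),4.5)[:,:,::-1])
E
```

```text
{'time_s': 4.4, 'qpos': [-8.351, 23.178, 29.16, 100.348, -12.809, 59.725, 100.603], 'tool_pos': [581.972, -188.837, 54.672], 'tool_rot': [-179.978, 0.057, 165.272], 'force': [-0.094, 0.245, 0.125], 'wrist_torque': [-0.034, -0.001, 0.001], 'grip_width': 45.339}
[[338.7020942  177.98721044]] [[338.81652077 171.6882204 ]]
```

View pics/e.png

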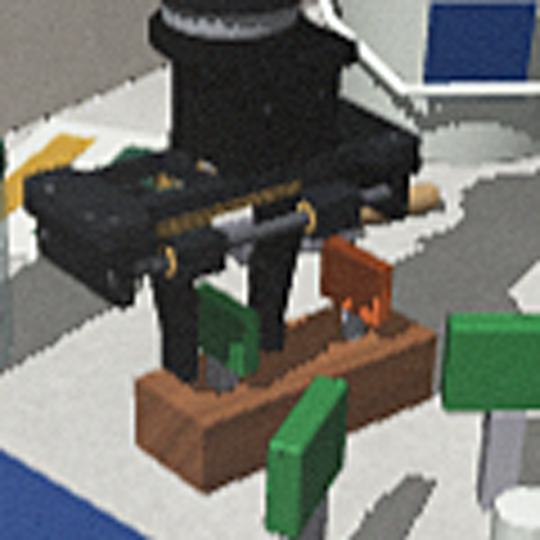

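Request:
apply_moves([
  [[0,0,0],[0,0,0]],
  [[0,0,0],[0,0,0]],
  [[0,0,0],[0,0,0]],
  [[0,0,0],[0,0,0]],
  [[0,0,0],[0,0,0]],
  [[0,0,0],[0,0,0]],
  [[0,0,0],[0,0,0]],
], hand=0, squeeze=10)

```text
time_s: 5.15
tool_pos: [0.5815, -0.188, 0.0538]
tool_rot: [180.0, 0.0, 165.3]
force: [-0.6, 0.8, 1.9]
grip_width: 0.0118
```

```bash
python3 st.py
```

```text
{'time_s': 5.15, 'qpos': [-8.376, 23.188, 29.122, 100.447, -12.843, 59.663, 100.6], 'tool_pos': [581.489, -187.985, 53.766], 'tool_rot': [179.988, 0.012, 165.292], 'force': [-0.613, 0.813, 1.879], 'wrist_torque': [0.11, 0.092, 0.053], 'grip_width': 11.801}
```

Request:
apply_moves([
  [[0,0,0],[0,0,0]],
  [[0,0,0],[0,0,0]],
  [[0,0,10],[0,0,0]],
  [[0,0,20],[0,0,0]],
  [[0,0,30],[0,0,0]],
  [[0,0,60],[0,0,0]],
  [[0,0,90],[0,0,0]],
  [[0,0,90],[0,0,0]],
], squeeze=40)

```text
time_s: 5.95
tool_pos: [0.5843, -0.1894, 0.1492]
tool_rot: [180.0, 0.5, 165.3]
force: [-0.4, 0.4, 0.6]
grip_width: 0.0121
```

```bash
python3 st.py;python3 - <<'E'
from fit import *;from cell import env
# hub square angle from averaged top frames
fr=[];P=None
for i in range(8): P=env.read_camera("top");fr.append(P["image"].astype(float))
a=np.mean(fr,0).astype(np.float32)
cv2.imwrite("pics/hub.png",cv2.resize(a[217:247,216:256],None,fx=14,fy=14,interpolation=cv2.INTER_CUBIC).clip(0,255)[:,:,::-1])
s=env.read_camera("side")["image"]
cv2.imwrite("pics/f.png",cv2.resize(s[80:220,280:420],None,fx=4,fy=4)[:,:,::-1])
print(proj(P,[[.523,.0755,.067],[.623,.0755-.009,.067]]),proj(P,[.523,.0755,.049]))
E
```

```text
{'time_s': 5.95, 'qpos': [-9.898, 17.594, 30.705, 95.445, -9.599, 69.059, 98.265], 'tool_pos': [584.318, -189.357, 149.217], 'tool_rot': [179.963, 0.515, 165.271], 'force': [-0.432, 0.385, 0.617], 'wrist_torque': [-0.012, -0.005, 0.008], 'grip_width': 12.084}
[[236.69972642 231.87672217]
 [244.06718916 177.88491376]] [[238.49325644 232.1669982 ]][ WARN:0@11.130] global loadsave.cpp:1063 imwrite_ Unsupported depth image for selected encoder is fallbacked to CV_8U.
```

View pics/hub.png

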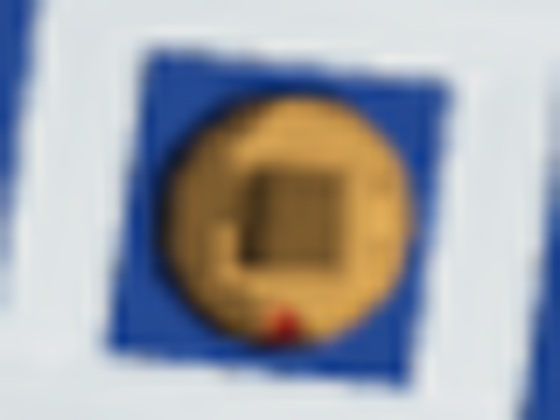

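View pics/f.png

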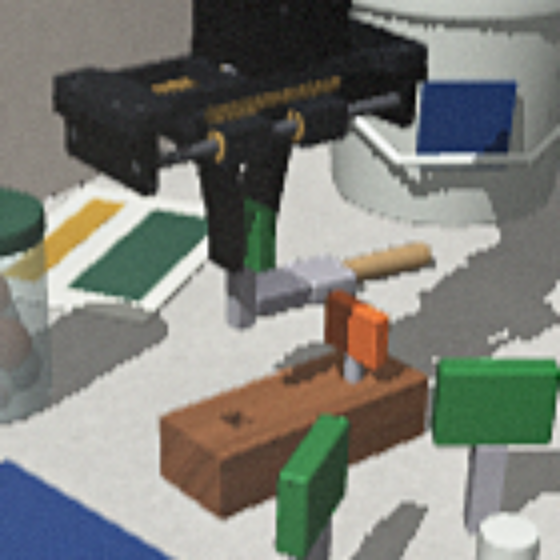

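The key is clear of the block. The hub's square appears at a world yaw of about -1°, from its edges and the red mark. I'll carry the key over the lock.

Request:
apply_moves([
  [[-15,45,6],[0,0,0.05]],
  [[-25,90,6],[0,0,0.1]],
  [[-35,135,6],[0,0,0.15]],
  [[-45,180,6],[0,0,0.2]],
  [[-55,220,6],[0,0,0.24]],
  [[-59,250,6],[0,0,0.24]],
  [[-59,264,6],[0,0,0.24]],
  [[-59,264,6],[0,0,0.24]],
])

```text
time_s: 7.2
tool_pos: [0.5224, 0.0778, 0.1494]
tool_rot: [180.0, -0.0, 179.2]
force: [1.2, 0.5, -0.3]
grip_width: 0.0118
```

Request:
apply_moves([
  [[0,0,0],[0,0,0]],
  [[0,0,0],[0,0,0]],
  [[0,0,0],[0,0,0]],
])

```text
time_s: 7.5
tool_pos: [0.5228, 0.0739, 0.1495]
tool_rot: [-180.0, 0.0, 178.9]
force: [0.8, -0.8, -0.1]
grip_width: 0.0116
```

```bash
python3 st.py;python3 - <<'E'
from fit import *;from cell import env
S=env.read_camera("side");T=env.read_camera("top")
o=env.get_obs();p=np.array(o["tool_pos"])
print(proj(S,[p-[0,0,.04],[.523,.0755,.067]]),proj(T,[p-[0,0,.04],[.523,.0755,.067]]))
cv2.imwrite("pics/g.png",np.hstack([cv2.resize(S["image"][140:265,210:335],None,fx=3.2,fy=3.2,interpolation=cv2.INTER_CUBIC),cv2.resize(T["image"][160:285,175:300],None,fx=3.2,fy=3.2)])[:,:,::-1])
E
```

```text
{'time_s': 7.5, 'qpos': [-29.257, 6.333, 19.596, 106.578, -2.264, 67.47, 79.946], 'tool_pos': [522.751, 73.895, 149.539], 'tool_rot': [-179.972, 0.004, 178.85], 'force': [0.787, -0.768, -0.119], 'wrist_torque': [0.013, -0.034, 0.01], 'grip_width': 11.647}
[[271.17635782 218.85571311]
 [272.43909993 238.19252591]] [[232.57161876 231.37880433]
 [236.69972642 231.87672217]]
```

View pics/g.png

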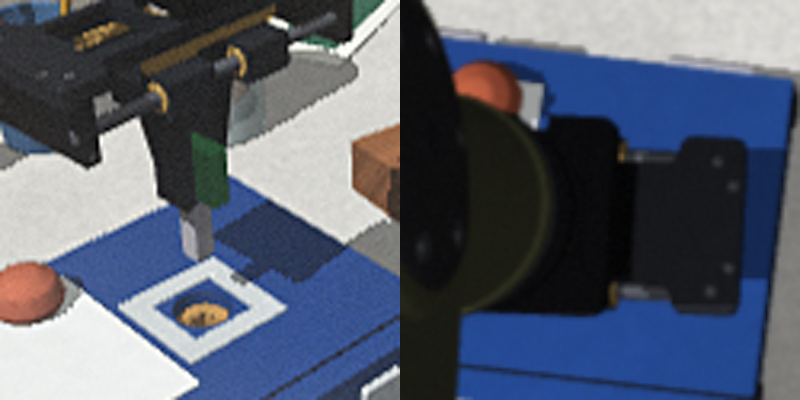

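```bash
python3 - <<'E'
from fit import *;from cell import env
a=np.mean([env.read_camera("side")["image"].astype(float) for _ in range(4)],0)
S=env.read_camera("side");o=env.get_obs();p=np.array(o["tool_pos"]);yaw=np.radians(o["tool_rot"][2]);print(p.round(4),o["tool_rot"])
for r in range(206,222): print(r,a[r,262:284].mean(-1).astype(int).tolist())
q=proj(S,box(p[0],p[1],yaw,(.012,.012,.02),p[2]-.038));print(q.round(1).tolist())
print(proj(S,box(p[0],p[1],yaw,(.0095,.0095,.002),p[2]-.040)).round(1).tolist())
E
```

```text
[0.5224 0.0758 0.1496] [1.79994355e+02 5.06067185e-03 1.79026054e+02]
206 [95, 97, 98, 90, 72, 60, 47, 75, 91, 93, 88, 88, 92, 92, 89, 96, 96, 96, 95, 94, 93, 95]
207 [93, 96, 97, 93, 89, 83, 75, 86, 94, 88, 85, 87, 93, 89, 93, 94, 94, 93, 96, 95, 94, 101]
208 [96, 96, 92, 92, 83, 87, 85, 87, 90, 91, 89, 90, 89, 88, 98, 96, 95, 94, 96, 98, 98, 80]
209 [96, 95, 93, 96, 79, 78, 81, 82, 84, 88, 87, 89, 90, 87, 95, 95, 96, 94, 99, 76, 81, 61]
210 [98, 97, 94, 97, 137, 143, 80, 77, 85, 88, 89, 88, 91, 89, 97, 95, 96, 100, 79, 60, 58, 61]
211 [96, 98, 94, 91, 167, 173, 139, 142, 82, 87, 84, 87, 92, 91, 94, 100, 88, 80, 60, 59, 60, 65]
212 [96, 94, 92, 86, 157, 168, 170, 175, 116, 93, 86, 88, 93, 90, 98, 100, 69, 61, 61, 62, 62, 62]
213 [99, 96, 92, 85, 147, 167, 164, 168, 140, 95, 92, 89, 88, 93, 79, 80, 58, 61, 62, 62, 63, 64]
214 [95, 98, 94, 87, 140, 165, 164, 165, 148, 92, 95, 92, 97, 91, 75, 58, 61, 64, 64, 64, 64, 63]
215 [96, 96, 95, 89, 133, 166, 162, 167, 158, 94, 94, 94, 96, 96, 93, 71, 72, 60, 64, 63, 58, 61]
216 [97, 96, 94, 87, 122, 165, 162, 166, 164, 96, 93, 95, 96, 97, 95, 89, 93, 73, 74, 60, 62, 62]
217 [96, 96, 94, 88, 117, 169, 163, 163, 170, 96, 91, 96, 98, 99, 96, 98, 97, 89, 77, 72, 72, 61]
218 [97, 95, 94, 90, 110, 170, 164, 165, 172, 104, 89, 94, 93, 95, 92, 95, 93, 96, 91, 91, 79, 63]
219 [96, 96, 95, 93, 96, 148, 168, 167, 171, 109, 89, 91, 87, 85, 85, 86, 91, 98, 97, 96, 89, 86]
220 [99, 96, 95, 95, 91, 105, 141, 165, 172, 117, 85, 79, 72, 120, 193, 134, 82, 88, 93, 96, 97, 97]
221 [96, 98, 95, 97, 94, 94, 102, 125, 147, 120, 72, 117, 184, 199, 232, 207, 161, 105, 84, 87, 95, 97]
[[265.8, 218.4], [264.8, 208.9], [270.9, 215.5], [270.1, 206.0], [270.4, 221.1], [269.5, 211.5], [275.5, 218.1], [274.7, 208.6]]
[[266.9, 219.3], [266.8, 218.4], [271.0, 217.0], [270.9, 216.0], [270.5, 221.4], [270.4, 220.5], [274.6, 219.0], [274.5, 218.1]]
```

Request:
apply_moves([
  [[1,0.5,-15],[0,0,0]],
  [[1,0.5,-30],[0,0,0]],
  [[1,0.5,-38],[0,0,0]],
  [[1,0.5,-40],[0,0,0]],
  [[1,0.5,-41],[0,0,0]],
  [[1,0.5,-42],[0,0,0]],
  [[1,0.5,-43],[0,0,0]],
  [[1,0.5,-44],[0,0,0]],
])

```text
time_s: 8.65
tool_pos: [0.5237, 0.0765, 0.1059]
tool_rot: [180.0, 0.0, 179.0]
force: [-0.2, -0.3, 0.5]
grip_width: 0.0118
```

Request:
apply_moves([
  [[0,0,-0.5],[0,0,0]],
  [[0,0,-1],[0,0,0]],
  [[0,0,-1],[0,0,0]],
])

```text
time_s: 8.95
tool_pos: [0.5235, 0.0765, 0.1047]
tool_rot: [180.0, 0.0, 179.0]
force: [0.1, 0.5, -0.1]
grip_width: 0.0118
```

```bash
python3 st.py
```

```text
{'time_s': 8.95, 'qpos': [-29.007, 9.061, 19.41, 109.201, -3.396, 62.271, 80.8], 'tool_pos': [523.486, 76.48, 104.718], 'tool_rot': [179.992, 0.015, 179.041], 'force': [0.09, 0.46, -0.099], 'wrist_torque': [0.025, 0.056, -0.036], 'grip_width': 11.768}
```

Request:
apply_moves([
  [[0,0,-0.7],[0,0,0]],
  [[0,0,-1.4],[0,0,0]],
  [[0,0,-2],[0,0,0]],
  [[0,0,-2],[0,0,0]],
])

```text
time_s: 9.35
tool_pos: [0.5238, 0.0764, 0.1041]
tool_rot: [180.0, 0.0, 179.0]
force: [-1.2, -1.3, 9.1]
grip_width: 0.0117
```

Request:
apply_moves([
  [[0,0,-0.7],[0,0,0]],
  [[0,0,-1.4],[0,0,0]],
  [[0,0,-2],[0,0,0]],
  [[0,0,-2],[0,0,0]],
])

```text
time_s: 9.75
tool_pos: [0.5242, 0.0764, 0.1037]
tool_rot: [179.9, 0.1, 179.0]
force: [-6.5, -1.8, 17.8]
grip_width: 0.0116
```

```bash
python3 st.py
```

```text
{'time_s': 9.75, 'qpos': [-28.964, 9.15, 19.425, 109.233, -3.482, 62.078, 80.889], 'tool_pos': [524.193, 76.439, 103.696], 'tool_rot': [179.938, 0.086, 179.03], 'force': [-6.484, -1.789, 17.818], 'wrist_torque': [-0.31, 1.545, 0.047], 'grip_width': 11.567}
```

Request:
apply_moves([
  [[0,0,2],[0,0,0]],
  [[-1,-0.3,2.5],[0,0,0]],
  [[-1,-0.3,2],[0,0,0]],
  [[-1,-0.3,1],[0,0,0]],
  [[-1,-0.3,0],[0,0,0]],
  [[-1,-0.3,-0.5],[0,0,0]],
  [[-1,-0.3,-0.5],[0,0,0]],
])

```text
time_s: 10.45
tool_pos: [0.524, 0.0764, 0.1035]
tool_rot: [179.9, 0.2, 179.0]
force: [-5.5, -0.6, 20.7]
grip_width: 0.0122
```

```bash
python3 st.py
```

```text
{'time_s': 10.45, 'qpos': [-28.972, 9.053, 19.423, 109.358, -3.459, 61.934, 80.876], 'tool_pos': [524.036, 76.379, 103.548], 'tool_rot': [179.91, 0.193, 179.031], 'force': [-5.496, -0.568, 20.721], 'wrist_torque': [-0.234, 1.338, 0.049], 'grip_width': 12.181}
```

Request:
apply_moves([
  [[0,0,3],[0,0,0]],
  [[0,0,5.5],[0,0,0]],
  [[0,0,5.5],[0,0,0]],
])

```text
time_s: 10.75
tool_pos: [0.5221, 0.0762, 0.1052]
tool_rot: [-180.0, -0.0, 179.0]
force: [-0.2, -0.1, -0.1]
grip_width: 0.0116
```

```bash
python3 st.py
```

```text
{'time_s': 10.75, 'qpos': [-29.03, 8.892, 19.41, 109.327, -3.326, 62.345, 80.751], 'tool_pos': [522.106, 76.16, 105.175], 'tool_rot': [-179.996, -0.026, 179.041], 'force': [-0.226, -0.093, -0.069], 'wrist_torque': [0.001, -0.016, -0.026], 'grip_width': 11.616}
```

Request:
apply_moves([
  [[0,-0.5,-0.5],[0,0,0]],
  [[0,-0.5,-1],[0,0,0]],
  [[0,-0.5,-1.5],[0,0,0]],
  [[0,-0.5,-2],[0,0,0]],
  [[0,-0.5,-2],[0,0,0]],
])

```text
time_s: 11.25
tool_pos: [0.5223, 0.0756, 0.1033]
tool_rot: [-180.0, -0.0, 179.0]
force: [-0.6, 0.2, -0.5]
grip_width: 0.0114
```

```bash
python3 st.py
```

```text
{'time_s': 11.25, 'qpos': [-28.976, 9.014, 19.429, 109.428, -3.379, 62.125, 80.85], 'tool_pos': [522.251, 75.625, 103.335], 'tool_rot': [-179.996, -0.019, 179.037], 'force': [-0.564, 0.152, -0.456], 'wrist_torque': [-0.016, -0.023, -0.04], 'grip_width': 11.396}
```

Request:
apply_moves([
  [[0,0,-0.6],[0,0,0]],
  [[0,0,-1.2],[0,0,0]],
  [[0,0,-1.8],[0,0,0]],
  [[0,0,-2.4],[0,0,0]],
  [[0,0,-2.4],[0,0,0]],
])

```text
time_s: 11.75
tool_pos: [0.5223, 0.0756, 0.1011]
tool_rot: [-180.0, -0.0, 179.0]
force: [0.0, -0.7, -0.7]
grip_width: 0.0116
```

```bash
python3 st.py
```

```text
{'time_s': 11.75, 'qpos': [-28.955, 9.158, 19.421, 109.555, -3.442, 61.851, 80.902], 'tool_pos': [522.305, 75.649, 101.078], 'tool_rot': [-180.0, -0.008, 179.039], 'force': [0.011, -0.697, -0.674], 'wrist_torque': [-0.032, -0.029, 0.02], 'grip_width': 11.618}
```

Request:
apply_moves([
  [[0,0,-1.5],[0,0,0]],
  [[0,0,-3],[0,0,0]],
  [[0,0,-4.5],[0,0,0]],
  [[0,0,-6],[0,0,0]],
  [[0,0,-7.5],[0,0,0]],
  [[0,0,-9],[0,0,0]],
  [[0,0,-9.5],[0,0,0]],
  [[0,0,-9.5],[0,0,0]],
])

```text
time_s: 12.55
tool_pos: [0.5223, 0.0756, 0.0916]
tool_rot: [180.0, -0.0, 179.0]
force: [0.4, -0.4, -0.6]
grip_width: 0.0119
```

```bash
python3 st.py
```

```text
{'time_s': 12.55, 'qpos': [-28.861, 9.789, 19.388, 110.07, -3.712, 60.745, 81.117], 'tool_pos': [522.325, 75.629, 91.589], 'tool_rot': [179.999, -0.007, 179.035], 'force': [0.402, -0.388, -0.566], 'wrist_torque': [0.05, -0.002, -0.001], 'grip_width': 11.937}
```

Sliding in freely. I'll ease down until the socket floor is felt.

Request:
apply_moves([
  [[0,0,-0.5],[0,0,0]],
  [[0,0,-1],[0,0,0]],
  [[0,0,-1.5],[0,0,0]],
  [[0,0,-2],[0,0,0]],
  [[0,0,-2],[0,0,0]],
])

```text
time_s: 13.05
tool_pos: [0.5223, 0.0757, 0.0896]
tool_rot: [180.0, -0.0, 179.0]
force: [0.3, 0.1, -0.2]
grip_width: 0.0119
```

Request:
apply_moves([
  [[0,0,-0.4],[0,0,0]],
  [[0,0,-0.8],[0,0,0]],
  [[0,0,-1.2],[0,0,0]],
  [[0,0,-1.2],[0,0,0]],
])

```text
time_s: 13.45
tool_pos: [0.5224, 0.0757, 0.0887]
tool_rot: [180.0, 0.0, 179.0]
force: [-0.5, -0.2, 1.2]
grip_width: 0.0114
```

```bash
python3 st.py
```

```text
{'time_s': 13.45, 'qpos': [-28.83, 9.989, 19.374, 110.221, -3.806, 60.392, 81.194], 'tool_pos': [522.423, 75.701, 88.682], 'tool_rot': [179.989, 0.005, 179.041], 'force': [-0.532, -0.193, 1.162], 'wrist_torque': [0.009, 0.139, -0.028], 'grip_width': 11.4}
```

Request:
apply_moves([
  [[0,0,-0.4],[0,0,0]],
  [[0,0,-0.8],[0,0,0]],
  [[0,0,-0.8],[0,0,0]],
])

```text
time_s: 13.75
tool_pos: [0.5226, 0.0757, 0.0886]
tool_rot: [180.0, 0.0, 179.0]
force: [-2.1, -0.6, 7.1]
grip_width: 0.0113
```

```bash
python3 st.py
```

```text
{'time_s': 13.75, 'qpos': [-28.821, 10.002, 19.38, 110.217, -3.825, 60.369, 81.212], 'tool_pos': [522.597, 75.686, 88.608], 'tool_rot': [179.975, 0.02, 179.034], 'force': [-2.134, -0.604, 7.051], 'wrist_torque': [-0.124, 0.649, 0.041], 'grip_width': 11.343}
```

Request:
apply_moves([
  [[0,0,0.7],[0,0,-0.05]],
  [[0,0,0.7],[0,0,-0.1]],
  [[0,0,0.7],[0,0,-0.15]],
  [[0,0,0.7],[0,0,-0.2]],
  [[0,0,0.7],[0,0,-0.25]],
  [[0,0,0.7],[0,0,-0.3]],
  [[0,0,0.7],[0,0,-0.3]],
])

```text
time_s: 14.45
tool_pos: [0.5222, 0.0756, 0.0886]
tool_rot: [-180.0, -0.0, 161.8]
force: [-2.4, -1.1, 4.6]
grip_width: 0.0122
```

```bash
python3 st.py
```

```text
{'time_s': 14.45, 'qpos': [-30.312, 10.042, 21.009, 110.281, -4.127, 60.422, 64.293], 'tool_pos': [522.165, 75.602, 88.632], 'tool_rot': [-179.992, -0.025, 161.849], 'force': [-2.407, -1.132, 4.605], 'wrist_torque': [-0.228, 0.552, 0.009], 'grip_width': 12.208}
```

Request:
apply_moves([
  [[-0.3,-0.1,0.3],[0,0,-0.05]],
  [[-0.3,-0.1,0.3],[0,0,-0.1]],
  [[-0.3,-0.1,0.3],[0,0,-0.15]],
  [[-0.3,-0.1,0.3],[0,0,-0.2]],
  [[-0.3,-0.1,0.3],[0,0,-0.25]],
  [[-0.3,-0.1,0.3],[0,0,-0.3]],
])

```text
time_s: 15.05
tool_pos: [0.522, 0.0755, 0.0887]
tool_rot: [-180.0, 0.0, 144.6]
force: [-1.3, -1.0, 2.3]
grip_width: 0.0113
```

```bash
python3 st.py; python3 - <<'E'
from cell import env;import cv2,numpy as np
S=env.read_camera("side");cv2.imwrite("pics/h.png",cv2.resize(S["image"][170:260,220:330],None,fx=5,fy=5,interpolation=cv2.INTER_CUBIC)[:,:,::-1])
E
```

```text
{'time_s': 15.05, 'qpos': [-31.797, 10.066, 22.642, 110.37, -4.43, 60.404, 47.353], 'tool_pos': [522.011, 75.47, 88.676], 'tool_rot': [-179.991, 0.002, 144.631], 'force': [-1.277, -1.032, 2.324], 'wrist_torque': [-0.148, 0.329, 0.068], 'grip_width': 11.35}
```

View pics/h.png

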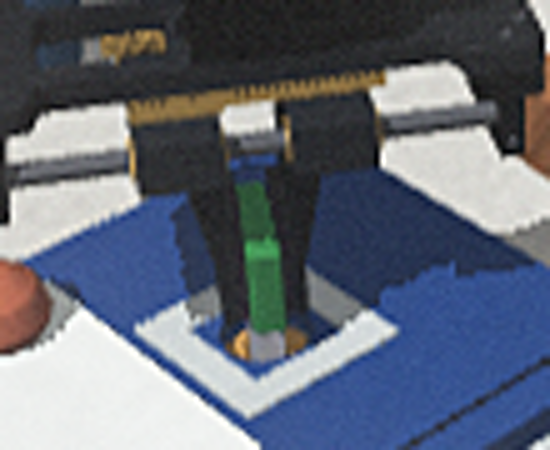

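The key is seated and turning with the hub, with about 0.07 N m felt. I'll continue.

Request:
apply_moves([
  [[-0.2,-0.1,0.2],[0,0,-0.05]],
  [[-0.2,-0.1,0.2],[0,0,-0.1]],
  [[-0.2,-0.1,0.2],[0,0,-0.15]],
  [[-0.2,-0.1,0.2],[0,0,-0.2]],
  [[-0.2,-0.1,0.2],[0,0,-0.25]],
])

```text
time_s: 15.6
tool_pos: [0.5219, 0.0754, 0.0887]
tool_rot: [180.0, 0.0, 130.3]
force: [-0.9, -0.3, 1.0]
grip_width: 0.0116
```

```bash
python3 st.py
```

```text
{'time_s': 15.6, 'qpos': [-33.048, 10.101, 24.023, 110.437, -4.696, 60.392, 33.313], 'tool_pos': [521.924, 75.389, 88.704], 'tool_rot': [179.997, 0.017, 130.346], 'force': [-0.917, -0.299, 0.96], 'wrist_torque': [-0.129, 0.149, 0.115], 'grip_width': 11.585}
```

Request:
apply_moves([
  [[-0.1,-0.1,0],[0,0,-0.03]],
  [[-0.1,-0.1,0],[0,0,-0.06]],
])

```text
time_s: 15.8
tool_pos: [0.5218, 0.0754, 0.0887]
tool_rot: [180.0, 0.0, 126.9]
force: [0.6, 0.5, -0.8]
grip_width: 0.0117
```

```bash
python3 st.py
```

```text
{'time_s': 15.8, 'qpos': [-33.351, 10.103, 24.36, 110.462, -4.767, 60.386, 29.913], 'tool_pos': [521.845, 75.374, 88.708], 'tool_rot': [179.988, 0.013, 126.88], 'force': [0.593, 0.519, -0.757], 'wrist_torque': [-0.074, -0.01, 0.06], 'grip_width': 11.737}
```

Request:
apply_moves([
  [[0,0,-0.1],[0,0,-0.03]],
  [[0,0,-0.1],[0,0,-0.06]],
])

```text
time_s: 16.0
tool_pos: [0.5219, 0.0753, 0.0887]
tool_rot: [180.0, 0.0, 123.4]
force: [0.4, -0.3, -0.5]
grip_width: 0.0117
```

```bash
python3 st.py | grep -o "'tool_rot.*"
```

```text
'tool_rot': [179.986, 0.01, 123.361], 'force': [0.381, -0.276, -0.455], 'wrist_torque': [-0.066, -0.036, 0.059], 'grip_width': 11.657}
```

Request:
apply_moves([
  [[0,0,0],[0,0,-0.02]],
  [[0,0,0],[0,0,-0.04]],
])

```text
time_s: 16.2
tool_pos: [0.5218, 0.0754, 0.0887]
tool_rot: [180.0, 0.0, 121.1]
force: [0.6, -0.1, -1.0]
grip_width: 0.0113
```

```bash
python3 st.py | grep -o "'tool_rot.*"
```

```text
'tool_rot': [179.99, 0.008, 121.092], 'force': [0.616, -0.127, -0.975], 'wrist_torque': [-0.13, -0.076, 0.069], 'grip_width': 11.297}
```

Request:
apply_moves([
  [[0,0,0],[0,0,-0.02]],
  [[0,0,0],[0,0,-0.04]],
])

```text
time_s: 16.4
tool_pos: [0.5218, 0.0753, 0.0887]
tool_rot: [180.0, 0.0, 118.8]
force: [0.5, -0.7, -0.1]
grip_width: 0.0117
```

```bash
python3 st.py | grep -o "'tool_rot.*"
```

```text
'tool_rot': [179.993, 0.008, 118.787], 'force': [0.544, -0.729, -0.125], 'wrist_torque': [-0.114, -0.111, 0.071], 'grip_width': 11.658}
```

Request:
apply_moves([
  [[0,0,0],[0,0,-0.02]],
  [[0,0,0],[0,0,-0.03]],
])

```text
time_s: 16.6
tool_pos: [0.5218, 0.0753, 0.0887]
tool_rot: [180.0, 0.0, 117.1]
force: [1.1, 0.1, -1.2]
grip_width: 0.0118
```

```bash
python3 st.py | grep -o "'tool_rot.*"
```

```text
'tool_rot': [180.0, 0.005, 117.094], 'force': [1.102, 0.111, -1.236], 'wrist_torque': [-0.083, -0.107, 0.067], 'grip_width': 11.762}
```

Request:
apply_moves([
  [[0,0,-0.2],[0,0,-0.02]],
  [[0,0,-0.2],[0,0,-0.03]],
])

```text
time_s: 16.8
tool_pos: [0.5218, 0.0754, 0.0887]
tool_rot: [180.0, 0.0, 115.4]
force: [0.0, -0.8, 0.3]
grip_width: 0.0115
```

```bash
python3 st.py | grep -o "'tool_rot.*"
```

```text
'tool_rot': [179.996, 0.001, 115.372], 'force': [0.039, -0.833, 0.342], 'wrist_torque': [-0.185, 0.052, 0.069], 'grip_width': 11.498}
```

Request:
apply_moves([
  [[0,0,0],[0,0,-0.02]],
  [[0,0,0],[0,0,-0.03]],
])

```text
time_s: 17.0
tool_pos: [0.5218, 0.0753, 0.0887]
tool_rot: [180.0, 0.0, 113.7]
force: [-0.6, -0.5, 0.9]
grip_width: 0.0118
```

```bash
python3 st.py | grep -o "'tool_rot.*"
```

```text
'tool_rot': [179.997, 0.002, 113.656], 'force': [-0.634, -0.481, 0.905], 'wrist_torque': [-0.217, 0.115, 0.104], 'grip_width': 11.783}
```

Request:
apply_moves([
  [[0,0,0],[0,0,-0.01]],
  [[0,0,0],[0,0,-0.02]],
])

```text
time_s: 17.2
tool_pos: [0.5218, 0.0753, 0.0887]
tool_rot: [180.0, 0.0, 112.5]
force: [-0.6, -1.0, 1.1]
grip_width: 0.0115
```

```bash
python3 st.py | grep -o "'tool_rot.*"
```

```text
'tool_rot': [179.993, 0.004, 112.542], 'force': [-0.627, -0.977, 1.139], 'wrist_torque': [-0.209, 0.088, 0.207], 'grip_width': 11.487}
```

Request:
apply_moves([
  [[0,0,0],[0,0,-0.01]],
  [[0,0,0],[0,0,-0.02]],
])

```text
time_s: 17.4
tool_pos: [0.5218, 0.0753, 0.0887]
tool_rot: [180.0, 0.0, 111.4]
force: [-0.5, -0.9, 1.9]
grip_width: 0.0118
```

```bash
python3 st.py | grep -o "'tool_rot.*"
```

```text
'tool_rot': [179.995, 0.007, 111.402], 'force': [-0.473, -0.883, 1.868], 'wrist_torque': [-0.27, 0.212, 0.301], 'grip_width': 11.777}
```

The stop is felt: torque climbed 0.10, 0.21, 0.30 N m over 0.04 rad. I'll ease off, then release.

Request:
apply_moves([
  [[0,0,0],[0,0,0.03]],
  [[0,0,0.2],[0,0,0.055]],
  [[0,0,0.2],[0,0,0.055]],
])

```text
time_s: 17.7
tool_pos: [0.5218, 0.0753, 0.0887]
tool_rot: [180.0, 0.0, 114.6]
force: [-1.1, 0.2, 1.3]
grip_width: 0.0118
```

```bash
python3 st.py | grep -o "'tool_rot.*"
```

```text
'tool_rot': [179.986, 0.001, 114.621], 'force': [-1.106, 0.228, 1.299], 'wrist_torque': [-0.162, 0.051, 0.031], 'grip_width': 11.75}
```

Request:
apply_moves([
  [[0,0,0],[0,0,0]],
  [[0,0,0],[0,0,0]],
  [[0,0,0],[0,0,0]],
  [[0,0,0],[0,0,0]],
  [[0,0,0],[0,0,0]],
], hand=40)

```text
time_s: 18.2
tool_pos: [0.5218, 0.0754, 0.0888]
tool_rot: [180.0, -0.0, 114.6]
force: [0.3, 0.1, -0.4]
grip_width: 0.0381
```

Request:
apply_moves([
  [[0,0,10],[0,0,0]],
  [[0,0,30],[0,0,0]],
  [[0,0,60],[0,0,0]],
  [[0,0,100],[0,0,0]],
  [[0,0,130],[0,0,0]],
  [[0,0,130],[0,0,0]],
])

```text
time_s: 18.8
tool_pos: [0.5247, 0.0757, 0.2245]
tool_rot: [179.4, 0.1, 114.6]
force: [1.1, 0.4, 0.2]
grip_width: 0.0401
```

Request:
apply_moves([
  [[0,50,0],[0,0,0]],
  [[0,100,0],[0,0,0]],
  [[-10,150,0],[0,0,0]],
  [[-20,200,0],[0,0,0]],
  [[-30,240,0],[0,0,0]],
  [[-30,280,0],[0,0,0]],
  [[-30,300,0],[0,0,0]],
  [[-30,300,0],[0,0,0]],
])

```text
time_s: 19.6
tool_pos: [0.4896, 0.3794, 0.2176]
tool_rot: [-179.9, -0.1, 114.9]
force: [-0.1, -0.6, -1.0]
grip_width: 0.0399
```

```bash
python3 st.py; python3 - <<'E'
from fit import *;from cell import env
S=env.read_camera("side");T=env.read_camera("top")
for c,P,a,b in(("side",S,(210,150,335,275),3.2),("top",T,(175,170,300,295),3.2)):
    h=cv2.cvtColor(P["image"],cv2.COLOR_RGB2HSV);m=((h[...,0]>45)&(h[...,0]<80)&(h[...,1]>110)&(h[...,2]>40)).astype(np.uint8);m[:, :220]=0;m[:,300:]=0;m[:170]=0;m[270:]=0
    if c=="top": r1=m.astype(float)
    else: r0=m.astype(float)
for z in (.091,.093,.098): print(z,fit([S,T],[r0,r1],(.046,.012,.034),z,[523,75.5,-115]))
cv2.imwrite("pics/i.png",np.hstack([cv2.resize(S["image"][150:275,210:335],None,fx=3.2,fy=3.2,interpolation=cv2.INTER_CUBIC),cv2.resize(T["image"][165:290,175:300],None,fx=3.2,fy=3.2,interpolation=cv2.INTER_CUBIC)])[:,:,::-1])
for t in("pin_head","glue_mid","jar_mid"): print(t,[[int(v) for v in r["rect"]] for r in env.regions_of(T,t)])
E
```

```text
{'time_s': 19.6, 'qpos': [-51.748, 14.836, 13.981, 88.684, -3.711, 76.995, -12.448], 'tool_pos': [489.638, 379.389, 217.607], 'tool_rot': [-179.918, -0.051, 114.927], 'force': [-0.15, -0.647, -0.954], 'wrist_torque': [-0.118, 0.012, 0.004], 'grip_width': 39.947}
0.091 (array([ 523.2,   75.3, -116.9]), np.float64(1.328))
0.093 (array([ 522.5,   77.3, -119.1]), np.float64(1.335))
0.098 (array([ 523.1,   75.4, -118.1]), np.float64(1.354))
pin_head [[420, 203, 437, 229]]
glue_mid [[337, 305, 358, 325]]
jar_mid [[346, 72, 397, 137]]
```

View pics/i.png

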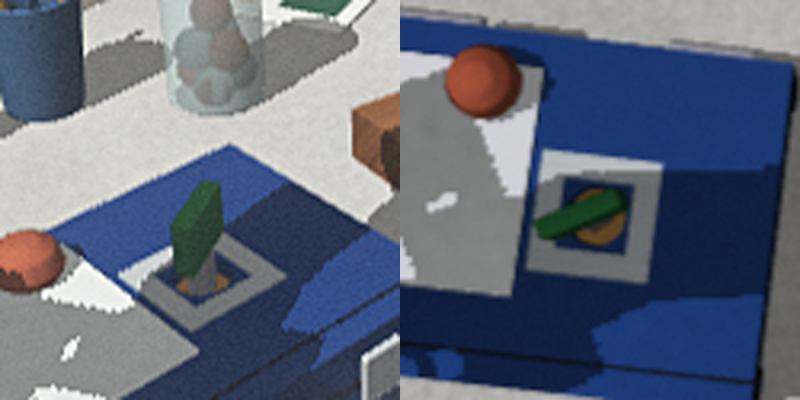

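The key stands upright in the socket, turned, with its head at (200,230) in the side crop and (580,213) in the top crop. The other key, glue stick and jar are where they were. I'll hand in.

```bash
python3 -c "
from cell import env
print(env.sign_off())"
```

```text
the job is handed in; nothing more can be done
None
```

The green-headed square key is home in the case's socket and turned clockwise to the lock's stop. I left it standing there with the gripper clear, and handed the job in at about 20 s of the 72 s allowed.

- **Insertion:** The first try caught at the mouth and reached about 21 N. I lifted it, shifted about 1 mm, and it slid in freely. I then felt the socket floor at about 7 N, at the expected depth.
- **Turning:** I felt about 0.07 N m on the way round, then a steep rise at the stop after about 1.17 rad of key turn. That reached 0.30 N m, slightly past the 0.2 N m easing-off point, before I backed off and let go.
- **Last checks:** The final pictures show the key upright in the socket. The orange key, glue stick and jar are within about 4 px of their first detections.
- **What was not confirmed:** The last camera fit of the key's pose was poor because the lid was in shadow. Its position and angle agreed with the arm's, but that it is fully home rests on touch and the picture. The hub angle was never read directly; it follows from the turn and the torque rise.

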